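# Load the test box and close it up

## Task

Take the cast block out of its cradle by its two ends, stand it on the bench to change your grip, then take it by its long sides and lower it, without dropping it, upright between the two rails on the floor of the open test box, as far down as it goes. Then shut the box's lid fully, and after that swing the hold-down clamp over until its foot is firmly down on the lid. Leave the things around undisturbed.

Things in the scene. Friction and masses are not known exactly. Their poses are not given: they have to be found in the camera images.
- block: Grey cast terminal block, 160 g (the weight varies), to be loaded. Lower part 36 (x) x 58 (y) x 28 high; on it a centred upper part 32 (x) x 36 (y) from 28 to 48 high. Origin: centre of the underside; z up, y along its 58 mm length. It starts upright in the cradle. Beware on the way to the box: a fixed jig lever on the solder station reaches 210 above the bench.
- cradle: Fixed aluminium cradle: base plate 56 (x) x 80 (y) x 6 thick and two walls, 44 long (y), 6 thick, inner faces at x = -20 and +20, top at z = 56. They hide the block's long sides, so fingers reach only its two ends. The block stands on the base (z = 6), its y along the cradle's y; lift it straight out. Origin: centre of the base's underside.
- box: Fixed grey sheet-metal test box, outside 112 (x) x 70 (y) x 76 high, walls 4, floor 6 thick; inside 104 (x) x 62 (y) x 70 deep. Lid hinged on the +y side, clamp on the -y side. Its feet (4 high) stick out to y = -48 and +48, the clamp's bracket to y = -57 (x = -15 to 15, up to z = 100). Origin: centre of the underside.
- nest (a point): Centre of the box's inner floor, where the centre of the block's underside belongs; axes as the box. Two black floor rails along y, inner faces at x = -20.5 and +20.5, 6 wide, 8 high: the block goes between them, its length along the box's y, 2 mm from the wall at each end, with 34 mm for a finger beside each long side.
- lid_hinge (a point): Middle of the lid's hinge axis (along the box's x), at box y = +37, z = 79.
- lid_edge (a point): Middle of the lid's free edge, 74 mm from the hinge. Lid: flat plate 114 wide, 6 thick, no handle.
- lid (a joint): Lid angle in rad: 0 = shut, flat on the rim; 1.57 upright; it starts at about 1.85 to 2.3, leaning back outwards (+y). Stiff hinge: it stays where left; about 3 N at the free edge moves it. Push it over from behind, then press down.
- clamp_hinge (a point): Middle of the clamp's hinge axis (along the box's x), at box y = -50, z = 94.
- clamp_tip (a point): Free end of the clamp arm, 74 mm from its hinge. Arm: steel bar 14 wide, 8 thick, ending in a black pad 26 (x) x 20 x 10 thick; foot under the bar 44 mm from the hinge.
- clamp (a joint): Clamp angle in rad: 0 = level over the lid, foot on the lid; it starts at about 1.85 to 2.3, up and leaning outwards (-y). Stiff hinge: it stays where left; about 3 N at the tip moves it.
- jar: Bystander: small jar with a black lid, 48 dia x 38, loose.
- tape: Bystander: black tape roll, 62 dia x 19, loose.
- cutters: Bystander: blue-handled flush cutters, 62 x 123 x 12, loose.
- flux: Bystander: flux bottle with a black cap, 38 dia x 69, loose.

How it is judged:
By the outcome, as a careful person would: the job done as asked, in the order asked, and still so for the second after the job is handed in, with the robot touching nothing.
It also fails if it takes over 72 s, if anything falls off the work surface, if the arm or the gripper's body presses on something with over 40 N, if the wrist force passes 120 N, or if a joint passes its speed limit or range.

## Robot

A 6-joint arm with a two-finger parallel gripper is mounted at the origin on a cart in front of the work surface, level with it; the furniture and walls round the work are solid. World frame = base frame: x ahead of the robot, y to its left, z up, the work surface at z = 0. Lengths are in m, angles in rad, forces in N, time in s.
With the tool pointing down it reaches from about 0.375 to 0.975 m from the base axis. Payload 3.8 kg.
Tool frame: the origin (TCP) lies between the finger pads; the fingertips stand 8 mm ahead of it and the grasp point (between the pads) lies 11 mm behind it (tcp_to_tips is the distance from the TCP to the fingertips, in m); z points along the fingers, y is the line along which they close (so a half turn about z gives the same grasp; the last joint's range is limited). The gripper opens to 85 mm and grips with 20 to 120 N. Pads are 22 mm wide; open, the fingers measure 114 mm over their backs; the gripper's body (76 mm by 85 mm) begins 54 mm behind the grasp point. The pads swing forward as they close: fully open they stand 13 mm farther back than shut.
Start: joints at [-1.303, 0.264, 1.604, -0, 1.274, -0.037], TCP at [0.203, -0.644, 0.239] pointing down, gripper open.
Joint ranges: [-2.63, 2.63], [-0.94, 2.18], [0.31, 2.57], [-1.31, 4.45], [0, 2.66], [-2.55, 2.55]. Speed limits (rad/s): [2.57, 2.57, 3.14, 3.14, 3.14, 3.14].

## Interface

Orientations are given as a rotation vector (axis times angle).
In Python, from workcell import * gives the robot as it stands.
- The arm moves only by the tool move_arm, never from a script. Its argument "series" is one flat list of numbers, 7 for each row, row after row: the finger opening in cm, from 0 to 8.54, then the shift along the tool's x, y, z in cm, then the turn, a rotation vector about the tool's x, y, z in degrees. A call has 1 to 5 rows; each row shifts and turns the commanded pose from where the row before left it, along the tool's axes as they then stand; what a row does not reach is not made up. A row lasts 1/8 s, in which the tool goes at most 62.5 mm and 10.7 degrees, less where a joint would pass 70% of its speed; a pose out of reach is approached as far as the arm can. A call is refused whole if a number of a shift passes 6.25 or a number of a turn 10.7, either way. A call with a gripper value outside its range is refused whole. The fingers move at their own pace and stop on an object; "grip_force" is the grip in N (left out, the last holds). Time passes only in rows, so rows that do not move let the fingers close. It gives the time, the measured TCP pose, the force, the opening and the grip force at its end, in the units of the state.
- read_state(): the state, without advancing time (a new reading comes with each control period).
- read_camera(name): name is "side" or "top" or "wrist"; returns the picture (480x640x3 uint8, red, green, blue); there is no depth.
- calibration(name): a dict with "camera_matrix" (3x3 intrinsics, pixels), "k1" (the pictures are not rectified: a ray, as slopes to the right and down, at radius r is drawn at 1 + k1 r^2 times it, then the intrinsics apply), "rvec" (rotation vector, rad) and "tvec" (3), from world to camera coordinates, as OpenCV has them. Camera axes: x right, y down, z forward; pixel columns grow to the right and rows downward; lengths in m; the calibration is good to about 2 mm. A picture is of the moment at which its call begins: read the wrist's pose just before it. calibration takes no time and is no camera call; for the wrist camera it gives the pose at the moment of the call.
- finish_job(): hands the job in; it is judged then, once.
The state is a dict: "time": time; "q": joint angles; "joint_vel": joint speeds; "joint_torque": joint torques, N m; "tool_pos": TCP position; "tcp_rot": TCP orientation; "wrist_force": force on the tool from outside, world axes, zero at the start; "torque": the same for the moment, N m; "width": opening from 0.0 (shut) to 1.0 (fully open); "grip_force": force on a finger pad.
Only numpy, scipy, OpenCV 4.12 (cv2) and the standard library are available. Lean on these libraries where they do the work, as an engineer would, in place of code of your own. Each camera call takes 0.05 s, during which the arm holds its last target. There are 200 camera calls.

## Working session

There is one attempt and no reset: what is moved stays moved. The work goes in short steps, Python scripts to look and compute and a tool call to move; the robot and the scene stay as the last step left them, time stands still between calls to the robot, and variables do not carry over. Pictures are saved under pics/ and viewed, at most 10 in all, crops included, and the job is handed in when it is done.

Besides the shell and the picture viewer there is one more tool, called by a JSON object that holds its "method" and its "body". move_arm: Moves the arm, as the interface text tells. Its arguments: {"type":"object","properties":{"series":{"type":"array"},"grip_force":{"type":"number"}},"required":["series"]}

```bash
ls; mkdir -p pics; python3 - <<'E'
from workcell import *
import cv2
print(read_state())
for n in ("top","side"):
    c=calibration(n); print(n,c)
    cv2.imwrite(f"pics/{n}0.png",read_camera(n)[:,:,::-1])
E
```

```text
pics
{'time': 0.0, 'q': array([-1.30293080e+00,  2.64768651e-01,  1.60541476e+00,  6.62638775e-06,
        1.27368392e+00, -3.69063146e-02]), 'joint_vel': array([ 0.00083571, -0.00139454,  0.00124878, -0.0016462 , -0.00143467,
        0.00051263]), 'joint_torque': array([-2.92117948e-03, -5.15120244e+01, -3.67315042e+01, -5.42570906e-04,
        1.28236430e-02,  6.72916229e-06]), 'tool_pos': array([ 0.20235429, -0.64319119,  0.23792955]), 'tcp_rot': array([-3.10295336e+00, -4.76537699e-01,  4.01526567e-04]), 'wrist_force': array([-0.49285158,  0.23780859, -0.20287913]), 'torque': array([-0.04135148, -0.02377074, -0.01772825]), 'grip_force': 0.0, 'width': 1.000215327042142}
top {'camera_matrix': array([[532.9745098 ,   0.        , 314.24420946],
       [  0.        , 532.9745098 , 232.20830565],
       [  0.        ,   0.        ,   1.        ]]), 'k1': -0.061706592920074084, 'rvec': array([ 2.2147832 , -2.18180533,  0.06949659]), 'tvec': array([-0.01372285,  0.53582789,  1.56268274])}
side {'camera_matrix': array([[500.09570014,   0.        , 325.72751981],
       [  0.        , 500.09570014, 237.16979836],
       [  0.        ,   0.        ,   1.        ]]), 'k1': -0.010353735100907346, 'rvec': array([ 0.71263781, -2.44303985,  1.37263791]), 'tvec': array([0.45126074, 0.24761694, 1.25173962])}
```

View pics/top0.png

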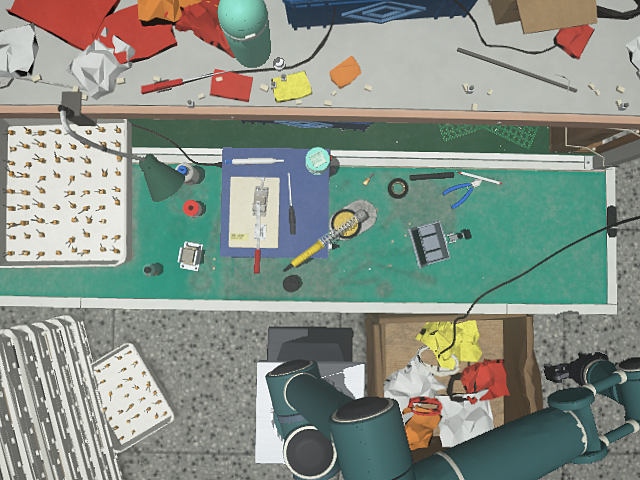

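View pics/side0.png

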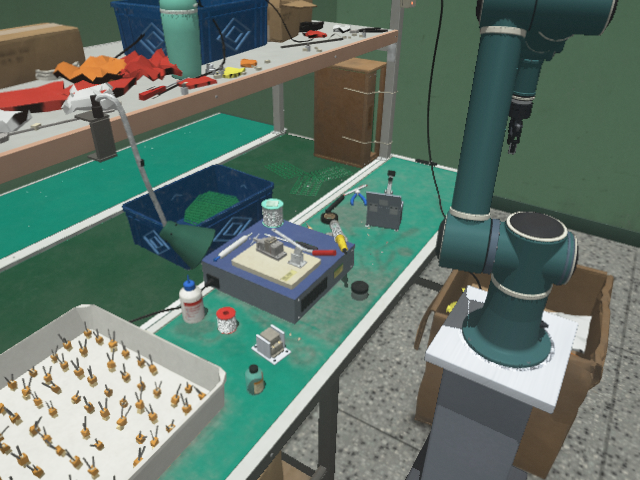

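The top view shows the cradle with the block at about (190,256). The box is at (430,243), its open lid on the left (+y) and its clamp at (457,236) on the right. The jig lever on the solder station is near (260,200). In the side view the cradle is at (270,345) and the box at (384,210).

```bash
cat > h.py <<'E'
from workcell import *
import numpy as np, cv2
from scipy.spatial.transform import Rotation as R
from scipy.optimize import least_squares
def proj(c,P):
    P=np.atleast_2d(P)@R.from_rotvec(c['rvec']).as_matrix().T+c['tvec']
    s=P[:,:2]/P[:,2:]; s=s*(1+c['k1']*(s**2).sum(1,keepdims=True)); K=c['camera_matrix']
    return s*[K[0,0],K[1,1]]+K[:2,2]
def ray(c,px):
    K=c['camera_matrix']; d=(np.array(px,float)-K[:2,2])/[K[0,0],K[1,1]]; s=d.copy()
    for _ in range(10): s=d/(1+c['k1']*(s@s))
    M=R.from_rotvec(c['rvec']).as_matrix(); return -M.T@c['tvec'], M.T@np.r_[s,1]
def plane(c,px,z):
    o,d=ray(c,px); return o+d*(z-o[2])/d[2]
def tri(obs):
    A=0;b=0;D=[]
    for c,px in obs:
        o,d=ray(c,px); d=d/np.linalg.norm(d); Q=np.eye(3)-np.outer(d,d); A=A+Q; b=b+Q@o; D.append((Q,o))
    p=np.linalg.solve(A,b); return p,[round(float(np.linalg.norm(Q@(p-o)))*1000,1) for Q,o in D]
def rel(pos,rotvec,pos0=None,rot0=None):
    "tool-frame shift cm / turn deg from pose0 (or measured) to target"
    s=read_state(); p0=s['tool_pos'] if pos0 is None else np.array(pos0); r0=R.from_rotvec(s['tcp_rot'] if rot0 is None else rot0)
    return (r0.inv().apply(np.array(pos)-p0)*100).round(2), np.degrees((r0.inv()*R.from_rotvec(rotvec)).as_rotvec()).round(1)
def down(a): # tool z down, tool x at world angle a (y at a-90)
    return (R.from_euler('z',a)*R.from_euler('x',np.pi)).as_rotvec()
def st():
    s=read_state(); print(round(float(s['time']),2),s['tool_pos'].round(4),s['tcp_rot'].round(3),'F',s['wrist_force'].round(1),'w',round(float(s['width'])*85.4,1),'g',round(float(s['grip_force']),1),'q',s['q'].round(2))
E
python3 - <<'E'
from h import *
t,s=calibration("top"),calibration("side")
print('cradle',plane(t,(190,256),.03),plane(s,(270,345),.03))
print('box',plane(t,(430,243),.05),plane(s,(384,210),.05))
print('lever',plane(t,(262,190),.2),'red',plane(t,(256,262),.08))
for n in("top","side","wrist"):
    c=calibration(n); o,d=ray(c,(320,240)); print(n,o,d)
w=calibration("wrist"); print(w['camera_matrix'],w['k1']); S=read_state()
r=R.from_rotvec(S['tcp_rot']); o,d=ray(w,(320,240)); print('cam in tool',r.inv().apply(o-S['tool_pos']),r.inv().apply(d), r.as_matrix())
import cv2
def crop(n,x,y,w,h,k): return cv2.resize(read_camera(n)[y:y+h,x:x+w,::-1],None,fx=k,fy=k,interpolation=cv2.INTER_CUBIC)
a=np.vstack([np.hstack([crop("top",150,225,80,60,5),crop("top",390,205,80,60,5)]),np.hstack([crop("side",235,310,80,60,5),crop("side",350,160,80,60,5)])])
cv2.imwrite("pics/m1.png",a)
E
```

```text
cradle [0.45985414 0.35705843 0.03      ] [0.45438561 0.3713698  0.03      ]
box [ 0.50779677 -0.34197965  0.05      ] [ 0.51030248 -0.33896965  0.05      ]
lever [0.63464981 0.13454472 0.2       ] red [0.44555971 0.15831294 0.08      ]
top [0.45051494 0.00796951 1.58941812] [ 0.0397451  -0.01967693 -0.99918142]
side [-0.09450115  1.04207745  0.85845594] [ 0.44759619 -0.72019964 -0.53022008]
wrist [ 0.27796068 -0.61932536  0.37310351] [-0.30382033 -0.076516   -0.94978277]
[[401.97827596   0.         326.34053398]
 [  0.         401.97827596 240.00059697]
 [  0.           0.           1.        ]] -0.05393798458930744
cam in tool [ 0.07928649 -0.00043793 -0.13504442] [-0.31284223 -0.01623553  0.94979732] [[ 9.53908381e-01  3.00097476e-01 -5.53031454e-04]
 [ 3.00097978e-01 -9.53906329e-01  1.97951692e-03]
 [ 6.65078277e-05 -2.05424140e-03 -9.99997888e-01]]
```

View pics/m1.png

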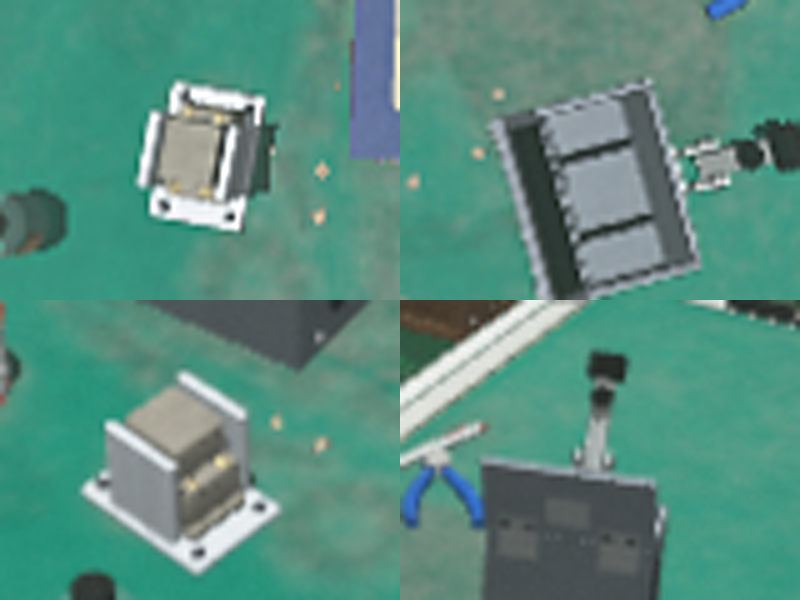

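The top crops give the cradle plate corners at (180,267) and (198,271), and the box rim corners at (409,229), (440,221) and (450,258). The block's length lies roughly along world x, and the box's y axis points image-left. Next I compute yaws and go to wrist views.

```bash
python3 - <<'E'
from h import *
t=calibration("top")
C=lambda o,p,z:plane(t,(o[0]+p[0]/5,o[1]+p[1]/5),z)[:2]
a=[C((150,225),p,.006) for p in((150,212),(240,231),(265,97),(172,82))]; print('cradle',np.round(a,4),np.mean(a,0)); 
for i in range(4): d=a[(i+1)%4]-a[i]; print(np.linalg.norm(d).round(4),np.degrees(np.arctan2(d[1],d[0])).round(1))
b=[C((390,205),p,.076) for p in((93,122),(250,82),(300,266))]; print('box',np.round(b,4),'centre',(b[0]+b[2])/2)
for i in range(2): d=b[i+1]-b[i]; print(np.linalg.norm(d).round(4),np.degrees(np.arctan2(d[1],d[0])).round(1))
E
```

```text
cradle [[0.4257 0.3914]
 [0.4153 0.3374]
 [0.4951 0.3245]
 [0.5031 0.3803]] [0.45980751 0.35842155]
0.055 -100.9
0.0808 -9.2
0.0564 81.8
0.0782 171.9
box [[ 0.5448 -0.2744]
 [ 0.5691 -0.3648]
 [ 0.4642 -0.3938]] centre [ 0.50451012 -0.33411176]
0.0936 -74.9
0.1088 -164.5
```

```bash
cat >> h.py <<'E'
import json
def plan(pts,op,n=None,start=None,maxs=5.5,maxd=10.):
    "pts: list of (pos,yawdeg tool x); prints rounded rows, tool pointing down. Carries rounding."
    s=read_state()
    r=R.from_rotvec(s['tcp_rot']); p=s['tool_pos'].copy()
    rows=[]
    for pos,a in pts:
        pos=np.array(pos,float); T=R.from_rotvec(down(np.radians(a)))
        dr=(r.inv()*T).as_rotvec(); k=max(1,int(np.ceil(np.linalg.norm(pos-p)*100/maxs-1e-6)),int(np.ceil(np.degrees(np.linalg.norm(dr))/maxd-1e-6)))
        p0=p.copy();r0=r
        for i in range(1,k+1):
            d=np.round(r.inv().apply(p0+(pos-p0)*i/k-p)*100,1 if i<k else 2); w=np.round(np.degrees((r.inv()*(r0*R.from_rotvec(dr*i/k))).as_rotvec()),1)
            p=p+r.apply(d/100); r=r*R.from_rotvec(np.radians(w)); rows.append([op,*d.tolist(),*w.tolist()])
    for i in range(0,len(rows),5): print(json.dumps(sum(rows[i:i+5],[])).replace('.0,',',').replace('-0,','0,').replace('.0]',']'))
    print('end',p.round(4),len(rows),'rows')
E
python3 - <<'E'
from h import *
import workcell; print([x for x in dir(workcell) if x[0]!='_'])
plan([((.48,-.29,.31),105)],8.54)
E
```

```text
['MotionError', 'calibration', 'finish_job', 'read_camera', 'read_state', 'tcp_to_tips']
[8.54, 4.1, -2.8, -0.8, 0, 0, -9.7, 8.54, 4.6, -2.1, -0.8, 0, 0, -9.8, 8.54, 4.8, -1.3, -0.8, 0, 0, -9.7, 8.54, 5, -0.5, -0.8, 0, 0, -9.7, 8.54, 4.9, 0.4, -0.7, 0, 0, -9.7]
[8.54, 4.9, 1.3, -0.8, 0, 0, -9.8, 8.54, 4.5, 2, -0.8, 0, 0, -9.7, 8.54, 4.2, 2.8, -0.8, 0, 0, -9.7, 8.54, 3.64, 3.39, -0.8, 0, 0, -9.7]
end [ 0.48 -0.29  0.31] 9 rows
```

{"method": "move_arm", "body": {"series": [8.54, 4.1, -2.8, -0.8, 0, 0, -9.7, 8.54, 4.6, -2.1, -0.8, 0, 0, -9.8, 8.54, 4.8, -1.3, -0.8, 0, 0, -9.7, 8.54, 5, -0.5, -0.8, 0, 0, -9.7, 8.54, 4.9, 0.4, -0.7, 0, 0, -9.7]}}

```text
time: 0.92
tool_pos: [0.3571, -0.4462, 0.2787]
tcp_rot: [2.629, 1.719, 0.0]
wrist_force: [0.3, -0.0, -0.1]
width: 1.0
grip_force: 0.0
```

{"method": "move_arm", "body": {"series": [8.54, 4.9, 1.3, -0.8, 0, 0, -9.8, 8.54, 4.5, 2, -0.8, 0, 0, -9.7, 8.54, 4.2, 2.8, -0.8, 0, 0, -9.7, 8.54, 3.64, 3.39, -0.8, 0, 0, -9.7, 8.54, 0, 0, 0, 0, 0, 0]}}

```text
time: 1.55
tool_pos: [0.4821, -0.2878, 0.3113]
tcp_rot: [1.906, 2.495, 0.002]
wrist_force: [-0.0, -0.6, -0.4]
width: 0.999
grip_force: 0.0
```

```bash
cat >> h.py <<'E'
import pickle
def snap(name):
    for _ in range(2): c=calibration("wrist"); im=read_camera("wrist")
    cv2.imwrite(f"pics/{name}.png",im[:,:,::-1]); pickle.dump(c,open(f"pics/{name}.pkl","wb")); return c
def cal(name): return pickle.load(open(f"pics/{name}.pkl","rb"))
E
python3 - <<'E'
from h import *
st(); c=snap("b1"); st()
print(tcp_to_tips if not callable(tcp_to_tips) else tcp_to_tips())
print(proj(c,[(.5076,-.3455,.006),(.5076,-.3455,.076)]))
plan([((.50,-.36,.31),105)],8.54)
E
```

```text
1.55 [ 0.4821 -0.2878  0.3113] [1.906e+00 2.495e+00 2.000e-03] F [-0.  -0.6 -0.4] w 85.3 g 0.0 q [-0.58  0.01  1.76  0.    1.37 -0.85]
1.65 [ 0.4801 -0.2901  0.3103] [ 1.913e+00  2.492e+00 -1.000e-03] F [-0.9 -0.6 -0.3] w 85.1 g 0.0 q [-0.59  0.01  1.76 -0.    1.37 -0.85]
0.008
[[337.12373302 237.79540952]
 [338.87707443 259.64551957]]
[8.54, -3.6, 0.1, 0, 0, 0, 0, 8.54, -3.67, 0.02, 0.04, 0, 0, -0]
end [ 0.5  -0.36  0.31] 2 rows
```

{"method": "move_arm", "body": {"series": [8.54, -3.6, 0, 0, 0, 0, 0, 8.54, -3.6, 0, 0, 0, 0, 0, 8.54, 0, 0, 0, 0, 0, 0]}}

```text
time: 2.02
tool_pos: [0.4974, -0.363, 0.3092]
tcp_rot: [-1.919, -2.486, 0.001]
wrist_force: [-0.3, -0.4, -0.0]
width: 0.998
grip_force: 0.0
```

```bash
python3 - <<'E'
from h import *
c=snap("b2"); st()
a=cv2.imread("pics/b1.png")[0:480,140:540]; b=cv2.imread("pics/b2.png")[0:480,140:540]
cv2.imwrite("pics/m2.png",np.hstack([a,b]))
E
```

```text
2.12 [ 0.4974 -0.3607  0.3095] [-1.916 -2.487 -0.   ] F [-1.1 -0.6 -0.4] w 85.2 g 0.0 q [-0.67  0.12  1.65  0.    1.38 -0.93]
```

View pics/m2.png

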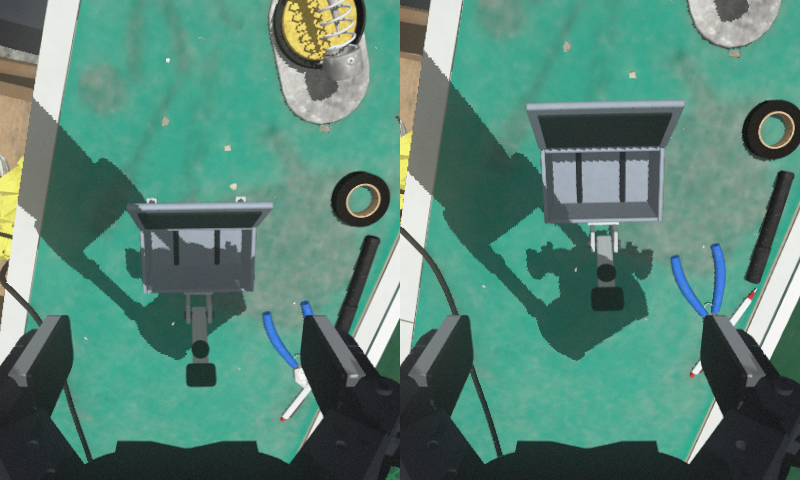

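Left is b1, right is b2. The box rim's front corners are at (145,292) and (254,292) in b1, and (545,220) and (660,220) in b2. The lid edge corners are at (128,206)/(272,204) and (528,104)/(684,102). The clamp pad ends at (201,386) and (608,310), and the rails are at columns 579 and 623.

```bash
python3 - <<'E'
from h import *
c1,c2=cal("b1"),cal("b2")
P={}
for n,a,b in [("fl",(285,292),(285,220)),("fr",(394,292),(400,220)),("hl",(282,229),(283,150)),("hr",(396,229),(403,150)),("ll",(268,206),(268,104)),("lr",(412,204),(424,102)),("clampL",(328,386),(333,310)),("clampR",(355,386),(363,310))]:
    P[n],e=tri([(c1,a),(c2,b)]); print(n,P[n].round(4),e)
d=P["fr"]-P["fl"]; print(np.linalg.norm(d),np.degrees(np.arctan2(d[1],d[0])))
f=[plane(c2,p,.076) for p in((285,220),(400,220),(283,150),(403,150))]; print(np.round(f,4))
r=[plane(c2,p,.014) for p in((319,155),(319,202),(363,155),(363,202))]; print('rails',np.round(r,4),np.mean(r,0))
for i,j in((0,1),(2,3)): d=r[i]-r[j]; print(np.degrees(np.arctan2(d[1],d[0])))
# model fit: x,y,yaw,lid,clamp
def mdl(v):
    x,y,a,l,k=v
    L=[(-.056,-.035,.076),(.056,-.035,.076),(-.057,.037+.074*np.cos(l),.079+.074*np.sin(l)),(.057,.037+.074*np.cos(l),.079+.074*np.sin(l)),(-.013,-.05+.074*np.cos(k),.094+.074*np.sin(k)),(.013,-.05+.074*np.cos(k),.094+.074*np.sin(k)),(-.0235,-.031,.014),(.0235,-.031,.014)]
    return R.from_euler('z',a).apply(L)+[x,y,0]
def mdl(v,_m=mdl):
    x,y,a,l,k=v;L=_m(v)
    t=lambda l:(.037-.074*np.cos(l),.079+.074*np.sin(l)); k2=(-.05+.074*np.cos(k),.094+.074*np.sin(k))
    M=[(-.056,-.035,.076),(.056,-.035,.076),(-.057,*t(l)),(.057,*t(l)),(-.013,*k2),(.013,*k2)]
    return R.from_euler('z',a).apply(M)+[x,y,0]
o1=np.array([(285,292),(394,292),(268,206),(412,204),(328,386),(355,386)]);o2=np.array([(285,220),(400,220),(268,104),(424,102),(333,310),(363,310)])
f=lambda v:np.r_[(proj(c1,mdl(v))-o1).ravel(),(proj(c2,mdl(v))-o2).ravel()]
s=least_squares(f,[.5076,-.3455,np.radians(15.4),2.1,2.1],loss='soft_l1'); print(s.x,np.degrees(s.x[2]),f(s.x).round(1))
t=calibration("top");
E
```

```text
fl [ 0.4638 -0.3877  0.0881] [0.4, 0.4]
fr [ 0.5674 -0.3614  0.0845] [1.0, 1.0]
hl [ 0.4468 -0.3273  0.0823] [0.2, 0.2]
hr [ 0.5509 -0.3002  0.0792] [0.4, 0.4]
ll [ 0.4348 -0.291   0.1494] [0.3, 0.3]
lr [ 0.5405 -0.2616  0.1466] [0.5, 0.5]
clampL [ 0.5189 -0.4289  0.1602] [0.1, 0.1]
clampR [ 0.5416 -0.423   0.1601] [0.4, 0.4]
0.10697944010701818 14.206665782496398
[[ 0.4629 -0.3913  0.076 ]
 [ 0.5686 -0.3635  0.076 ]
 [ 0.4465 -0.328   0.076 ]
 [ 0.5511 -0.3004  0.076 ]]
rails [[ 0.4795 -0.3309  0.014 ]
 [ 0.4921 -0.38    0.014 ]
 [ 0.5244 -0.319   0.014 ]
 [ 0.5386 -0.3678  0.014 ]] [ 0.50864965 -0.34942887  0.014     ]
104.39994636937358
106.24442913249464
[ 0.50737324 -0.34472025  0.27301145  2.04678385  2.0650472 ] 15.64240391565488 [-1.5 -0.3  0.2 -1.3 -0.9 -0.9  3.7 -0.3 -1.5  0.1  1.7 -0.2 -0.6  2.2
  2.2  0.4 -1.7  0.7  2.5  0.2 -1.9  0.4  0.9 -0.1]
```

```bash
python3 - <<'E'
from h import *
plan([((.47,.418,.31),81)],8.54,maxs=6)
E
```

```text
[8.54, 5.8, 1.3, 0, 0, 0, 1.8, 8.54, 5.9, 1.2, 0, 0, 0, 1.9, 8.54, 5.9, 0.9, 0, 0, 0, 1.8, 8.54, 6, 0.8, 0, 0, 0, 1.8, 8.54, 6, 0.5, 0, 0, 0, 1.8]
[8.54, 5.9, 0.4, 0, 0, 0, 1.9, 8.54, 6, 0.2, 0, 0, 0, 1.8, 8.54, 6, 0, 0, 0, 0, 1.8, 8.54, 6, -0.2, 0, -0.1, 0, 1.9, 8.54, 6, -0.4, 0, 0, 0, 1.8]
[8.54, 6, -0.6, 0, 0, -0.1, 1.8, 8.54, 5.9, -0.7, 0, 0, 0, 1.9, 8.54, 5.93, -0.98, 0.02, 0, 0, 1.8]
end [0.47  0.418 0.31 ] 13 rows
```

{"method": "move_arm", "body": {"series": [8.54, 5.8, 1.3, 0, 0, 0, 1.8, 8.54, 5.9, 1.2, 0, 0, 0, 1.9, 8.54, 5.9, 0.9, 0, 0, 0, 1.8, 8.54, 6, 0.8, 0, 0, 0, 1.8, 8.54, 6, 0.5, 0, 0, 0, 1.8]}}

```text
time: 2.75
tool_pos: [0.4855, -0.058, 0.3104]
tcp_rot: [2.107, 2.33, 0.001]
wrist_force: [0.6, 0.0, 0.2]
width: 1.0
grip_force: 0.0
```

{"method": "move_arm", "body": {"series": [8.54, 5.9, 0.4, 0, 0, 0, 1.9, 8.54, 6, 0.2, 0, 0, 0, 1.8, 8.54, 6, 0, 0, 0, 0, 1.8, 8.54, 6, -0.2, 0, 0, 0, 1.9, 8.54, 6, -0.4, 0, 0, 0, 1.8]}}

```text
time: 3.38
tool_pos: [0.4742, 0.2408, 0.3106]
tcp_rot: [2.286, 2.154, 0.001]
wrist_force: [0.8, 0.0, -0.2]
width: 0.999
grip_force: 0.0
```

{"method": "move_arm", "body": {"series": [8.54, 6, -0.6, 0, 0, 0, 1.8, 8.54, 5.9, -0.7, 0, 0, 0, 1.9, 8.54, 5.9, -1.0, 0, 0, 0, 1.8, 8.54, 0, 0, 0, 0, 0, 0]}}

```text
time: 3.88
tool_pos: [0.4668, 0.4218, 0.3094]
tcp_rot: [-2.381, -2.048, 0.001]
wrist_force: [-0.5, -0.1, 0.1]
width: 0.997
grip_force: 0.0
```

```bash
python3 - <<'E'
from h import *
snap("c1"); st()
plan([((.455,.335,.26),81)],8.54,maxs=6)
E
```

```text
3.98 [0.4677 0.4184 0.3098] [ 2.384e+00  2.045e+00 -2.000e-03] F [-0.7 -0.  -1. ] w 85.5 g 0.0 q [ 0.69  0.14  1.62 -0.    1.38  0.84]
[8.54, -4.2, 0, 2.5, 0, 0, 0.1, 8.54, -4.23, 0.03, 2.5, 0, 0.1, 0.1]
end [0.455 0.335 0.26 ] 2 rows
```

{"method": "move_arm", "body": {"series": [8.54, -4.2, 0, 2.5, 0, 0, 0, 8.54, -4.2, 0, 2.5, 0, 0, 0, 8.54, 0, 0, 0, 0, 0, 0]}}

```text
time: 4.35
tool_pos: [0.4531, 0.3302, 0.2571]
tcp_rot: [2.39, 2.039, -0.011]
wrist_force: [-0.0, 0.1, 0.2]
width: 1.004
grip_force: 0.0
```

```bash
python3 - <<'E'
from h import *
snap("c2"); st()
print(proj(cal("c1"),[.46,.358,.05]),proj(cal("c2"),[.46,.358,.05]))
out=[]
for n in("c1","c2"):
    x,y=proj(cal(n),[.46,.358,.03])[0].astype(int); x0=max(0,min(x-100,440));y0=max(0,min(y-120,240)); print(n,x0,y0)
    out.append(cv2.resize(cv2.imread(f"pics/{n}.png")[y0:y0+240,x0:x0+200],None,fx=2,fy=2,interpolation=cv2.INTER_CUBIC))
cv2.imwrite("pics/m3.png",np.hstack(out))
E
```

```text
4.45 [0.4559 0.3341 0.2608] [-2.389e+00 -2.041e+00 -1.000e-03] F [ 1.1  0.8 -0.2] w 85.3 g 0.0 q [0.59 0.04 1.82 0.   1.28 0.75]
[[329.92857286 251.10355831]] [[329.6053521  174.13813407]]
c1 229 124
c2 229 50
```

View pics/m3.png

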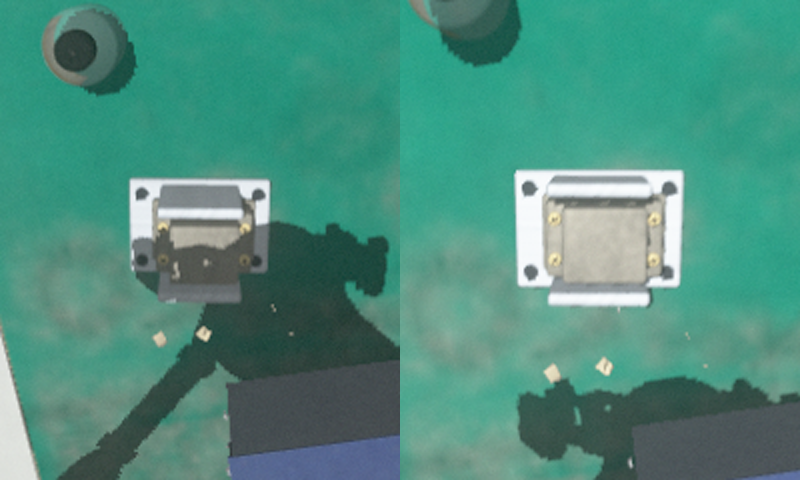

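The cradle lies square to the tool. The plate corners are at (130,180), (270,180) and (131,271) in the left view, and (515,170), (684,170), (517,286) and (681,286) in the right. The top of the block's upper part is at (563..646, 208..283) in the right view.

```bash
python3 - <<'E'
from h import *
c1,c2=cal("c1"),cal("c2")
A=lambda x,y:(229+x/2,124+y/2)
B=lambda x,y:(229+(x-400)/2,50+y/2)
for n,a,b in[("TL",(130,180),(515,170)),("TR",(270,180),(684,170)),("BL",(131,271),(517,286)),("BR",(269,271),(681,286)),
 ("screwTL",(163,226),(554,218)),("screwTR",(246,226),(653,218)),("screwBL",(163,260),(554,260)),("screwBR",(246,260),(653,260)),
 ("wallN_bl",(158,219),(549,197)),("wallN_br",(242,219),(649,197)),("wallS_bl",(158,301),(549,304)),("wallS_br",(240,301),(650,304))]:
    p,e=tri([(c1,A(*a)),(c2,B(*b))]); print(n,p.round(4),e)
q=[plane(c2,B(*b),.006) for b in((515,170),(684,170),(681,286),(517,286))]
print(np.round(q,4),np.mean(q,0))
for i in range(4): d=q[(i+1)%4]-q[i]; print(np.linalg.norm(d).round(4),np.degrees(np.arctan2(d[1],d[0])).round(1))
q=[plane(c2,B(*b),.054) for b in((563,208),(646,208),(646,283),(565,283))]
print('blocktop',np.round(q,4),np.mean(q,0))
q=[plane(c2,B(*b),.036) for b in((554,218),(653,218),(554,260),(653,260))]; print('screws',np.mean(q,0))
E
```

```text
TL [0.4257 0.3944 0.0149] [0.1, 0.1]
TR [0.5024 0.3821 0.0125] [0.3, 0.3]
BL [0.4164 0.3405 0.0125] [0.0, 0.0]
BR [0.4948 0.3274 0.0093] [0.2, 0.2]
screwTL [0.4414 0.3725 0.0379] [0.0, 0.0]
screwTR [0.4847 0.3654 0.0363] [0.3, 0.3]
screwBL [0.4385 0.3548 0.0415] [0.1, 0.1]
screwBR [0.482  0.3476 0.0398] [0.4, 0.4]
wallN_bl [0.4421 0.3838 0.0615] [0.4, 0.4]
wallN_br [0.4829 0.3772 0.0604] [0.2, 0.2]
wallS_bl [0.4345 0.3399 0.061 ] [0.2, 0.2]
wallS_br [0.4766 0.333  0.0599] [0.4, 0.4]
[[0.4249 0.394  0.006 ]
 [0.5033 0.3815 0.006 ]
 [0.4949 0.3267 0.006 ]
 [0.4155 0.3393 0.006 ]] [0.45963372 0.36037328 0.006     ]
0.0794 -9.0
0.0554 -98.7
0.0804 171.0
0.0554 80.3
blocktop [[0.4469 0.3778 0.054 ]
 [0.4811 0.3723 0.054 ]
 [0.4767 0.3409 0.054 ]
 [0.4424 0.3463 0.054 ]] [0.46181441 0.35933417 0.054     ]
screws [0.46136158 0.35967243 0.036     ]
```

```bash
python3 - <<'E'
from h import *
st(); plan([((.4605,.360,.14),81),((.4605,.360,.04),81)],8.54,maxs=6)
E
```

```text
4.45 [0.4559 0.3341 0.2608] [-2.389e+00 -2.041e+00 -1.000e-03] F [ 1.1  0.8 -0.2] w 85.3 g 0.0 q [0.59 0.04 1.82 0.   1.28 0.75]
[8.54, 0.9, 0, 4, 0, 0, 0, 8.54, 0.9, 0, 4.1, 0, 0, 0, 8.54, 0.83, 0.05, 3.98, 0, 0, 0, 8.54, 0, 0, 5, 0, 0, 0, 8.54, -0.01, -0.01, 5, 0, 0, 0]
end [0.4605 0.36   0.04  ] 5 rows
```

{"method": "move_arm", "body": {"series": [8.54, 0.9, 0, 4, 0, 0, 0, 8.54, 0.9, 0, 4, 0, 0, 0, 8.54, 0.8, 0, 4, 0, 0, 0, 8.54, 0, 0, 5, 0, 0, 0, 8.54, 0, 0, 3, 0, 0, 0]}}

```text
time: 5.08
tool_pos: [0.4601, 0.3619, 0.0592]
tcp_rot: [-2.386, -2.044, -0.0]
wrist_force: [0.3, -0.2, 0.5]
width: 1.004
grip_force: 0.0
```

{"method": "move_arm", "body": {"series": [8.54, 0, 0, 2, 0, 0, 0, 8.54, 0, 0, 0.8, 0, 0, 0, 8.54, 0, 0, 0.6, 0, 0, 0, 8.54, 0, 0, 0, 0, 0, 0]}}

```text
time: 5.58
tool_pos: [0.4604, 0.3617, 0.0271]
tcp_rot: [2.386, 2.044, 0.002]
wrist_force: [-1.0, -1.1, -1.0]
width: 1.0
grip_force: 0.0
```

```bash
python3 - <<'E'
from h import *
st(); snap("c3"); st()
E
```

```text
5.58 [0.4604 0.3617 0.0271] [2.386e+00 2.044e+00 2.000e-03] F [-1.  -1.1 -1. ] w 85.4 g 0.0 q [0.62 0.31 1.97 0.   0.85 0.78]
5.67 [0.4604 0.3618 0.0274] [2.386 2.044 0.003] F [ 0.6 -0.1  0.7] w 85.0 g 0.0 q [0.62 0.31 1.97 0.   0.85 0.78]
```

View pics/c3.png

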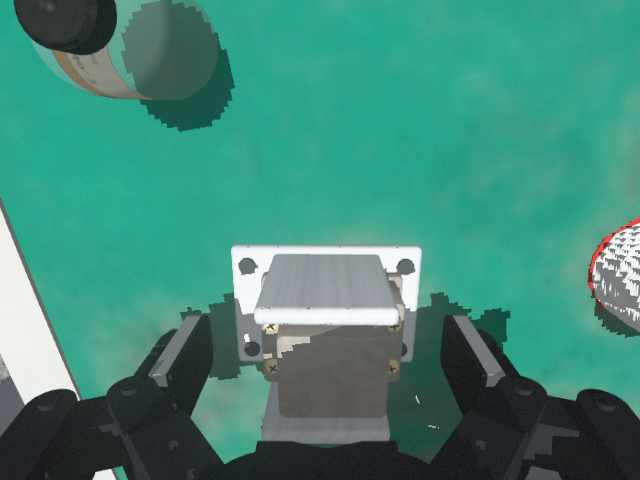

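```bash
python3 - <<'E'
from h import *
s=read_state(); r=R.from_rotvec(s['tcp_rot']); c=cal("c3")
for px,y in(((203,318),-.0427),((446,318),.0427),((203,318),.0427)):
    o,d=ray(c,px); o=r.inv().apply(o-s['tool_pos']); d=r.inv().apply(d); t=(y-o[1])/d[1]; print((o+d*t).round(4))
E
```

```text
[ 0.013  -0.0427 -0.0152]
[ 0.0074  0.0427 -0.0051]
[ 0.15    0.0427 -0.2598]
```

The flux bottle at top left is clear of the fingers. The fingers straddle the block, and the open tips are about 5 to 10 mm behind the TCP, so I go 9 mm lower and then close.

{"method": "move_arm", "body": {"series": [8.54, -0.15, 0, 0.5, 0, 0, 0, 8.54, 0, 0, 0.4, 0, 0, 0, 5.0, 0, 0, 0, 0, 0, 0, 5.0, 0, 0, 0, 0, 0, 0, 5.0, 0, 0, 0, 0, 0, 0], "grip_force": 50}}

```text
time: 6.3
tool_pos: [0.4598, 0.36, 0.0176]
tcp_rot: [2.386, 2.044, 0.001]
wrist_force: [1.0, -0.1, 1.9]
width: 0.668
grip_force: 55.4
```

{"method": "move_arm", "body": {"series": [5.0, 0, 0, 0, 0, 0, 0, 5.0, 0, 0, 0, 0, 0, 0, 5.0, 0, 0, 0, 0, 0, 0]}}

```text
time: 6.68
tool_pos: [0.4598, 0.36, 0.0176]
tcp_rot: [2.386, 2.044, 0.001]
wrist_force: [0.5, 1.3, 3.3]
width: 0.668
grip_force: 55.5
```

{"method": "move_arm", "body": {"series": [5.0, 0, 0, -0.5, 0, 0, 0, 5.0, 0, 0, -1.5, 0, 0, 0, 5.0, 0, 0, -3, 0, 0, 0, 5.0, 0, 0, -5, 0, 0, 0, 5.0, 0, 0, -5, 0, 0, 0]}}

```text
time: 7.3
tool_pos: [0.4589, 0.3594, 0.169]
tcp_rot: [-2.386, -2.044, 0.001]
wrist_force: [0.2, 0.5, -1.2]
width: 0.666
grip_force: 55.0
```

{"method": "move_arm", "body": {"series": [5.0, 0, 0, -5, 0, 0, 0, 5.0, 0, 0, -5, 0, 0, 0, 5.0, 0, 0, -4, 0, 0, 0]}}

```text
time: 7.68
tool_pos: [0.4594, 0.3597, 0.3107]
tcp_rot: [2.386, 2.044, 0.004]
wrist_force: [-0.4, 0.5, -2.8]
width: 0.666
grip_force: 55.1
```

```bash
python3 - <<'E'
from h import *
st(); c=cal("b2")
for n,p in(("stand",(470,45)),("stand l",(435,5)),("tape",(482,130)),("lid",(268,104)),("bench edge",(285-160,10))): print(n,plane(c,p,0.01).round(3))
t=calibration("top"); print('stand low',plane(t,(285,270),0),plane(t,(292,283),.03),plane(t,(360,240),0),plane(t,(376,212),0.0))
plan([((.44,-.15,.31),15)],5.0,maxs=5.5)
E
```

```text
7.67 [0.4594 0.3597 0.3107] [2.386 2.044 0.004] F [-0.4  0.5 -2.8] w 56.8 g 55.1 q [ 0.62  0.05  1.72 -0.    1.37  0.78]
stand [ 0.598 -0.187  0.01 ]
stand l [ 0.552 -0.162  0.01 ]
tape [ 0.639 -0.262  0.01 ]
lid [ 0.416 -0.294  0.01 ]
bench edge [ 0.259 -0.241  0.01 ]
stand low [0.42284652 0.07953046 0.        ] [0.38583407 0.05712385 0.03      ] [ 0.51553525 -0.14286807  0.        ] [ 0.6002732  -0.19009916  0.        ]
[5, -5.1, 0.6, 0, 0, 0, 6.6, 5, -4.9, 1.2, 0, 0, 0, 6.6, 5, -4.8, 1.7, 0, 0, 0, 6.6, 5, -4.6, 2.3, 0, 0, -0.1, 6.7, 5, -4.3, 2.8, 0, 0, 0, 6.6]
[5, -3.9, 3.2, 0, 0, 0, 6.6, 5, -3.5, 3.7, 0, 0, 0, 6.6, 5, -3.1, 4.1, 0, 0, 0, 6.6, 5, -2.6, 4.4, 0, 0, 0, 6.6, 5, -2.04, 4.65, 0.04, 0, -0.1, 6.7]
end [ 0.44 -0.15  0.31] 10 rows
```

{"method": "move_arm", "body": {"series": [5, -5.1, 0.6, 0, 0, 0, 6.6, 5, -4.9, 1.2, 0, 0, 0, 6.6, 5, -4.8, 1.7, 0, 0, 0, 6.6, 5, -4.6, 2.3, 0, 0, 0, 6.7, 5, -4.3, 2.8, 0, 0, 0, 6.6]}}

```text
time: 8.3
tool_pos: [0.4491, 0.1029, 0.308]
tcp_rot: [2.871, 1.275, 0.001]
wrist_force: [1.5, -0.6, -1.8]
width: 0.667
grip_force: 55.2
```

{"method": "move_arm", "body": {"series": [5, -3.9, 3.2, 0, 0, 0, 6.6, 5, -3.5, 3.7, 0, 0, 0, 6.6, 5, -3.1, 4.1, 0, 0, 0, 6.6, 5, -2.6, 4.4, 0, 0, 0, 6.6, 5, -2.0, 4.6, 0, 0, 0, 6.7]}}

```text
time: 8.93
tool_pos: [0.4395, -0.1508, 0.3081]
tcp_rot: [3.115, 0.403, 0.001]
wrist_force: [1.3, 0.1, -0.9]
width: 0.669
grip_force: 55.2
```

{"method": "move_arm", "body": {"series": [5, 0, 0, 5, 0, 0, 0, 5, 0, 0, 6, 0, 0, 0, 5, 0, 0, 6, 0, 0, 0, 5, 0, 0, 6, 0, 0, 0, 5, 0, 0, 3, 0, 0, 0]}}

```text
time: 9.55
tool_pos: [0.4374, -0.1482, 0.0444]
tcp_rot: [-3.112, -0.409, 0.007]
wrist_force: [-1.2, 0.6, -1.0]
width: 0.67
grip_force: 55.1
```

{"method": "move_arm", "body": {"series": [5, 0, 0, 1.5, 0, 0, 0, 5, 0, 0, 1.4, 0, 0, 0, 5, 0, 0, 0, 0, 0, 0]}}

```text
time: 9.93
tool_pos: [0.4404, -0.1494, 0.0184]
tcp_rot: [-3.115, -0.409, 0.0]
wrist_force: [0.6, -0.6, -1.3]
width: 0.663
grip_force: 55.1
```

{"method": "move_arm", "body": {"series": [5, 0, 0, 0.3, 0, 0, 0, 5, 0, 0, 0.2, 0, 0, 0, 5, 0, 0, 0, 0, 0, 0]}}

```text
time: 10.3
tool_pos: [0.4406, -0.1495, 0.0136]
tcp_rot: [3.115, 0.409, 0.001]
wrist_force: [0.2, 0.4, -1.3]
width: 0.667
grip_force: 55.1
```

{"method": "move_arm", "body": {"series": [5, 0, 0, 0.1, 0, 0, 0, 5, 0, 0, 0, 0, 0, 0]}}

```text
time: 10.55
tool_pos: [0.4403, -0.1493, 0.0123]
tcp_rot: [3.115, 0.409, 0.0]
wrist_force: [0.5, -0.6, -1.7]
width: 0.666
grip_force: 55.1
```

{"method": "move_arm", "body": {"series": [5, 0, 0, 0.05, 0, 0, 0, 5, 0, 0, 0, 0, 0, 0]}}

```text
time: 10.8
tool_pos: [0.4402, -0.1493, 0.0117]
tcp_rot: [-3.115, -0.409, 0.0]
wrist_force: [-0.1, 0.4, -1.5]
width: 0.668
grip_force: 55.1
```

{"method": "move_arm", "body": {"series": [5, 0, 0, 0.1, 0, 0, 0, 5, 0, 0, 0, 0, 0, 0]}}

```text
time: 11.05
tool_pos: [0.4403, -0.1494, 0.0116]
tcp_rot: [-3.115, -0.409, 0.001]
wrist_force: [-3.0, 1.8, 7.2]
width: 0.668
grip_force: 56.1
```

{"method": "move_arm", "body": {"series": [5, 0, 0, 0.05, 0, 0, 0, 5, 0, 0, 0, 0, 0, 0]}}

```text
time: 11.3
tool_pos: [0.4403, -0.1494, 0.0115]
tcp_rot: [-3.115, -0.409, 0.001]
wrist_force: [-5.1, 2.2, 10.5]
width: 0.668
grip_force: 56.8
```

{"method": "move_arm", "body": {"series": [7.5, 0, 0, -0.1, 0, 0, 0, 7.5, 0, 0, 0, 0, 0, 0, 7.5, 0, 0, 0, 0, 0, 0, 7.5, 0, 0, -1, 0, 0, 0, 7.5, 0, 0, -4, 0, 0, 0]}}

```text
time: 11.92
tool_pos: [0.4379, -0.1484, 0.0599]
tcp_rot: [-3.112, -0.409, 0.008]
wrist_force: [0.4, -0.7, -0.1]
width: 0.88
grip_force: 0.0
```

{"method": "move_arm", "body": {"series": [7.5, 0, 0, -5, 0, 0, 0, 6.5, 0, 0, 0, 0, 0, -10, 6.5, 0, 0, 0, 0, 0, -10, 6.5, 0, 0, 0, 0, 0, -10, 6.5, 0, 0, 0, 0, 0, -10]}}

```text
time: 12.55
tool_pos: [0.4404, -0.1494, 0.112]
tcp_rot: [2.782, 1.458, 0.001]
wrist_force: [-0.4, 0.6, -0.3]
width: 0.764
grip_force: 0.0
```

{"method": "move_arm", "body": {"series": [6.5, 0, 0, 0, 0, 0, -10, 6.5, 0, 0, 0, 0, 0, -10, 6.5, 0, 0, 0, 0, 0, -10, 6.5, 0, 0, 0, 0, 0, -10, 6.5, 0, 0, 0, 0, 0, -10]}}

```text
time: 13.18
tool_pos: [0.4404, -0.1494, 0.1119]
tcp_rot: [1.906, 2.497, 0.0]
wrist_force: [0.4, 0.4, 1.1]
width: 0.764
grip_force: 0.0
```

```bash
python3 - <<'E'
from h import *
snap("d1"); st(); plan([((.4403,-.1494,.08),105)],6.5)
E
```

```text
13.28 [ 0.4404 -0.1494  0.1118] [1.912 2.492 0.   ] F [-0.1 -0.4 -0.1] w 64.9 g 0.0 q [-0.38 -0.02  2.17  0.    0.99 -0.64]
[6.5, 0, -0.01, 3.18, 0, 0, -0]
end [ 0.4403 -0.1494  0.08  ] 1 rows
```

View pics/d1.png

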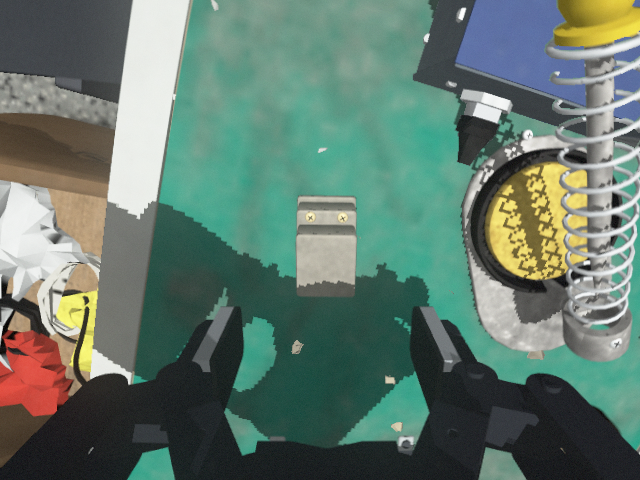

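The block stands upright at (297..356, 197..297), centred between the fingers. I will take its upper part by the long sides.

{"method": "move_arm", "body": {"series": [6.5, 0, 0, 4, 0, 0, 0, 6.5, 0, 0, 3.4, 0, 0, 0, 6.5, 0, 0, 0, 0, 0, 0, 2.5, 0, 0, 0, 0, 0, 0, 2.5, 0, 0, 0, 0, 0, 0], "grip_force": 45}}

```text
time: 13.9
tool_pos: [0.4418, -0.15, 0.0393]
tcp_rot: [1.912, 2.489, 0.001]
wrist_force: [-1.1, 0.6, 6.2]
width: 0.368
grip_force: 44.1
```

{"method": "move_arm", "body": {"series": [2.5, 0, 0, 0, 0, 0, 0, 2.5, 0, 0, 0, 0, 0, 0, 2.5, 0, 0, 0, 0, 0, 0]}}

```text
time: 14.28
tool_pos: [0.4418, -0.15, 0.0392]
tcp_rot: [1.912, 2.489, 0.001]
wrist_force: [-1.5, 0.5, 6.1]
width: 0.363
grip_force: 45.3
```

{"method": "move_arm", "body": {"series": [2.5, 0, 0, -1, 0, 0, 0, 2.5, 0, 0, -3, 0, 0, 0, 2.5, 0, 0, -6, 0, 0, 0, 2.5, 0, 0, -6, 0, 0, 0, 2.5, 0, 0, -6, 0, 0, 0]}}

```text
time: 14.9
tool_pos: [0.4398, -0.1491, 0.2598]
tcp_rot: [1.913, 2.491, 0.0]
wrist_force: [1.5, -0.0, -1.1]
width: 0.361
grip_force: 45.0
```

```bash
python3 - <<'E'
from h import *
st(); plan([((.5074,-.3447,.26),105.3),((.5074,-.3447,.17),105.3)],2.5,maxs=5.5)
E
```

```text
14.9 [ 0.4398 -0.1491  0.2598] [1.913 2.491 0.   ] F [ 1.5 -0.  -1.1] w 30.8 g 45.0 q [-0.38 -0.16  2.01  0.    1.29 -0.64]
[2.5, -5.2, 0.4, 0, 0, 0, -0.1, 2.5, -5.1, 0.3, 0, 0, 0, -0.1, 2.5, -5.2, 0.4, 0, 0, 0, -0.1, 2.5, -5.15, 0.33, -0.01, 0, 0, 0, 2.5, 0, 0, 4.5, 0, 0, -0]
[2.5, 0.01, 0, 4.5, 0, 0, -0]
end [ 0.5074 -0.3447  0.17  ] 6 rows
```

{"method": "move_arm", "body": {"series": [2.5, -5.2, 0.4, 0, 0, 0, -0.1, 2.5, -5.1, 0.3, 0, 0, 0, -0.1, 2.5, -5.2, 0.4, 0, 0, 0, -0.1, 2.5, -5.1, 0.3, 0, 0, 0, 0, 2.5, 0, 0, 4.5, 0, 0, 0]}}

```text
time: 15.52
tool_pos: [0.511, -0.3502, 0.217]
tcp_rot: [1.903, 2.485, -0.001]
wrist_force: [-0.7, 0.5, -2.4]
width: 0.363
grip_force: 45.1
```

{"method": "move_arm", "body": {"series": [2.5, 0, 0, 4.5, 0, 0, 0, 2.5, 0, 0, 0, 0, 0, 0, 2.5, 0, 0, 0, 0, 0, 0]}}

```text
time: 15.9
tool_pos: [0.5082, -0.345, 0.1691]
tcp_rot: [1.906, 2.495, 0.0]
wrist_force: [0.4, 0.4, -0.6]
width: 0.364
grip_force: 45.0
```

```bash
python3 - <<'E'
from h import *
c=snap("e1"); st()
im=cv2.imread("pics/e1.png")
cv2.imwrite("pics/m4.png",cv2.resize(im[150:450,130:530],None,fx=2,fy=2,interpolation=cv2.INTER_CUBIC))
E
```

```text
16.0 [ 0.5091 -0.3456  0.1705] [1.903 2.493 0.   ] F [ 0.2 -0.1 -0.7] w 31.2 g 45.0 q [-0.64  0.2   1.81  0.    1.12 -0.9 ]
```

View pics/m4.png

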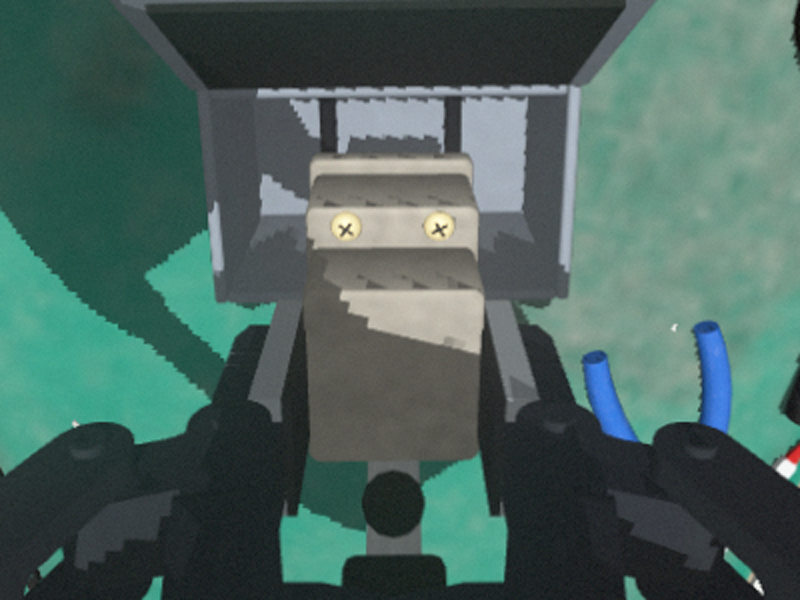

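The rails' inner edges are at columns 337 and 445 (centre 391) and the block spans 311 to 472 (centre 391.5), so x is aligned. The front rim corners are at (217,300) and (567,298), and the rear rim runs along row 90.

```bash
python3 - <<'E'
from h import *
c=cal("e1"); s=read_state(); p0=np.array([.5085,-.3453,.1700]); r=R.from_rotvec(s['tcp_rot'])
G=lambda x,y:(130+x/2,150+y/2)
def T(n,pts,z):
    q=[r.inv().apply(plane(c,G(*p),z)-p0)*1000 for p in pts]; print(n,np.round(q,1).tolist(),np.mean(q,0).round(1))
T('frontrim',[(217,301),(567,299)],.076)
T('backrim',[(198,93),(580,88)],.076)
T('rails in',[(337,105),(445,105),(337,145),(445,145)],.014)
T('rail floor back',[(337,100),(445,100)],.006)
T('blk bottom',[(311,160),(472,160)],.131)
T('ledge ',[(308,210),(475,210),(308,248),(478,248)],.159)
T('top',[(310,290),(483,290),(310,460),(480,460)],.179)
E
```

```text
frontrim [[-35.1, -56.4, 94.0], [-34.6, 54.4, 94.3]] [-34.8  -1.   94.1]
backrim [[31.9, -57.3, 93.7], [33.3, 53.6, 94.0]] [32.6 -1.9 93.9]
rails in [[14.1, -21.5, 155.9], [14.1, 18.5, 156.0], [-1.2, -21.8, 155.9], [-1.3, 18.8, 156.1]] [  6.4  -1.5 156. ]
rail floor back [[14.3, -22.0, 163.9], [14.2, 19.0, 164.0]] [ 14.3  -1.5 163.9]
blk bottom [[28.0, -19.1, 38.8], [28.0, 17.3, 38.9]] [28.  -0.9 38.9]
ledge  [[26.3, -17.0, 10.8], [26.2, 15.3, 10.9], [18.3, -17.3, 10.9], [18.3, 16.2, 11.0]] [22.3 -0.7 10.9]
top [[18.9, -14.9, -9.1], [18.9, 15.0, -9.0], [-16.5, -16.1, -9.0], [-16.6, 15.8, -8.9]] [ 1.2 -0.  -9. ]
```

{"method": "move_arm", "body": {"series": [2.5, 0, -0.07, 3, 0, 0, 0, 2.5, 0, 0, 3, 0, 0, 0, 2.5, 0, 0, 3, 0, 0, 0, 2.5, 0, 0, 0, 0, 0, 0]}}

```text
time: 16.5
tool_pos: [0.5075, -0.3456, 0.0776]
tcp_rot: [1.905, 2.496, -0.001]
wrist_force: [-0.2, -1.4, -2.3]
width: 0.364
grip_force: 45.1
```

{"method": "move_arm", "body": {"series": [2.5, 0, 0, 1, 0, 0, 0, 2.5, 0, 0, 1, 0, 0, 0, 2.5, 0, 0, 0, 0, 0, 0]}}

```text
time: 16.88
tool_pos: [0.5075, -0.3455, 0.0574]
tcp_rot: [1.905, 2.495, -0.001]
wrist_force: [2.4, -3.6, -4.1]
width: 0.363
grip_force: 44.9
```

{"method": "move_arm", "body": {"series": [2.5, -0.1, 0, 0, 0, 0, 0, 2.5, 0, 0, 0.4, 0, 0, 0, 2.5, 0, 0, 0, 0, 0, 0]}}

```text
time: 17.25
tool_pos: [0.5071, -0.3458, 0.0531]
tcp_rot: [1.907, 2.497, -0.0]
wrist_force: [0.8, -1.7, -2.4]
width: 0.362
grip_force: 45.1
```

{"method": "move_arm", "body": {"series": [2.5, 0, 0, 0.4, 0, 0, 0, 2.5, 0, 0, 0.3, 0, 0, 0, 2.5, 0, 0, 0, 0, 0, 0]}}

```text
time: 17.62
tool_pos: [0.507, -0.3458, 0.0459]
tcp_rot: [-1.907, -2.497, 0.0]
wrist_force: [1.7, -1.6, -2.8]
width: 0.361
grip_force: 45.0
```

{"method": "move_arm", "body": {"series": [2.5, -0.05, 0, 0.1, 0, 0, 0, 2.5, 0, 0, 0, 0, 0, 0]}}

```text
time: 17.88
tool_pos: [0.507, -0.3459, 0.0454]
tcp_rot: [-1.906, -2.496, -0.0]
wrist_force: [-0.5, 0.3, 2.1]
width: 0.359
grip_force: 45.5
```

{"method": "move_arm", "body": {"series": [2.5, 0, 0, 0.1, 0, 0, 0, 2.5, 0, 0, 0, 0, 0, 0]}}

```text
time: 18.12
tool_pos: [0.507, -0.3459, 0.0453]
tcp_rot: [-1.906, -2.496, -0.0]
wrist_force: [-3.0, 1.5, 6.7]
width: 0.365
grip_force: 46.2
```

{"method": "move_arm", "body": {"series": [2.5, 0, 0, 0.1, 0, 0, 0, 2.5, 0, 0, 0, 0, 0, 0]}}

```text
time: 18.38
tool_pos: [0.5071, -0.3459, 0.0453]
tcp_rot: [-1.906, -2.496, -0.0]
wrist_force: [-5.0, 3.3, 13.4]
width: 0.362
grip_force: 46.9
```

{"method": "move_arm", "body": {"series": [5, 0, 0, -0.25, 0, 0, 0, 5, 0, 0, 0, 0, 0, 0, 5, 0, 0, 0, 0, 0, 0, 5, 0, 0, -1, 0, 0, 0, 5, 0, 0, -3, 0, 0, 0]}}

```text
time: 19.0
tool_pos: [0.5057, -0.3451, 0.0844]
tcp_rot: [-1.904, -2.493, 0.0]
wrist_force: [0.8, -0.0, -0.1]
width: 0.586
grip_force: 0.0
```

{"method": "move_arm", "body": {"series": [5, 0, 0, -5, 0, 0, 0, 5, 0, 0, -5, 0, 0, 0, 5, 0, 0, -5, 0, 0, 0, 0, 0, 0, -2, 0, 0, 0, 0, 0, 0, 0, 0, 0, 0]}}

```text
time: 19.62
tool_pos: [0.508, -0.3468, 0.2577]
tcp_rot: [1.904, 2.494, 0.0]
wrist_force: [-0.1, 0.2, -0.5]
width: 0.165
grip_force: 0.0
```

```bash
cat >> h.py <<'E'
BO=np.array([.5072,-.3455,0]); BY=15.3
def W(x,y,z): return BO+R.from_euler('z',BY,degrees=True).apply(np.array([x,y,z])/1000)
def B(p): return (R.from_euler('z',-BY,degrees=True).apply(np.array(p)-BO)*1000).round(1)
E
python3 - <<'E'
from h import *
st(); c=snap("f1"); print(B(read_state()['tool_pos']))
im=cv2.imread("pics/f1.png"); cv2.imwrite("pics/m5.png",im)
plan([(W(0,120,258),105.3),(W(0,105,138),105.3),(W(0,80,138),105.3)],0)
print('arc'); 
E
```

```text
19.62 [ 0.508  -0.3468  0.2577] [1.904 2.494 0.   ] F [-0.1  0.2 -0.5] w 14.1 g 0.0 q [-0.64  0.14  1.72  0.    1.28 -0.91]
[-8.000e-01  1.000e-01  2.537e+02]
[0, 4, 0, -0.1, 0, 0, 0, 0, 4, 0, -0.2, -0.1, -0.1, 0, 0, 3.99, 0.07, -0.11, 0, 0, 0, 0, -0.5, 0, 4, 0, 0, 0, 0, -0.5, 0, 4, 0, 0, -0]
[0, -0.51, 0.01, 4, 0, 0, 0, 0, -2.5, 0, 0, 0, 0, -0]
end [ 0.4861 -0.2683  0.138 ] 7 rows
arc
```

View pics/m5.png

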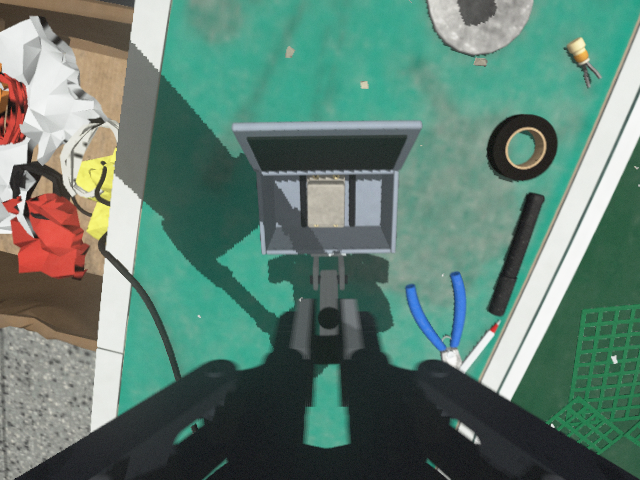

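The block sits upright between the rails, at (306..347, 178..228). Now I go behind the lid with the fingers shut.

{"method": "move_arm", "body": {"series": [0, 4, 0, 0, 0, 0, 0, 0, 4, 0, 0, 0, 0, 0, 0, 4, 0, 0, 0, 0, 0, 0, -0.5, 0, 4, 0, 0, 0, 0, -0.5, 0, 4, 0, 0, 0]}}

```text
time: 20.35
tool_pos: [0.477, -0.2388, 0.1727]
tcp_rot: [-1.904, -2.496, 0.001]
wrist_force: [-0.5, -0.3, 0.1]
width: 0.0
grip_force: 0.0
```

{"method": "move_arm", "body": {"series": [0, -0.5, 0, 3.8, 0, 0, 0, 0, -2, 0, 0, 0, 0, 0, 0, -2, 0, 0, 0, 0, 0, 0, -2, 0, 0, 0, 0, 0, 0, 0, 0, 0, 0, 0, 0]}}

```text
time: 20.98
tool_pos: [0.4969, -0.3057, 0.1393]
tcp_rot: [1.907, 2.492, -0.0]
wrist_force: [1.0, -0.1, -0.4]
width: -0.002
grip_force: 0.0
```

```bash
python3 - <<'E'
from h import *
s=read_state(); st(); print(B(s['tool_pos']))
plan([(W(0,51,138),105.3),(W(0,34,135),105.3),(W(0,15,124.5),105.3),(W(0,2,107),105.3),(W(0,-2,92),105.3)],0,maxs=2.5)
E
```

```text
20.98 [ 0.4969 -0.3057  0.1393] [ 1.907  2.492 -0.   ] F [ 1.  -0.1 -0.4] w -0.2 g 0.0 q [-0.59  0.17  1.91 -0.    1.06 -0.86]
[  0.6  41.1 139.3]
[0, 0.99, -0.07, 0.13, 0.1, 0.2, -0.1, 0, -1.7, 0.01, 0.3, 0, 0, 0, 0, -1.9, 0, 1.05, 0, 0, 0, 0, -1.3, 0, 1.75, 0, 0, 0, 0, -0.4, 0, 1.5, 0, 0, -0]
end [ 0.5078 -0.3474  0.092 ] 5 rows
```

{"method": "move_arm", "body": {"series": [0, -0.7, 0, 0.4, 0, 0, 0, 0, -1.9, 0, 1.0, 0, 0, 0, 0, -1.3, 0, 1.75, 0, 0, 0, 0, -0.4, 0, 1.3, 0, 0, 0, 0, 0, 0, 0, 0, 0, 0]}}

```text
time: 21.6
tool_pos: [0.5055, -0.3439, 0.091]
tcp_rot: [-1.905, -2.493, 0.001]
wrist_force: [0.2, 0.2, 0.4]
width: 0.002
grip_force: 0.0
```

{"method": "move_arm", "body": {"series": [0, 0, 0, 0.3, 0, 0, 0, 0, 0, 0, 0.2, 0, 0, 0, 0, 0, 0, 0, 0, 0, 0]}}

```text
time: 21.98
tool_pos: [0.5058, -0.3438, 0.09]
tcp_rot: [-1.905, -2.496, 0.001]
wrist_force: [-4.2, 2.3, 11.1]
width: 0.001
grip_force: 5.4
```

```bash
python3 - <<'E'
from h import *
s=read_state(); st(); print(B(s['tool_pos']))
E
```

```text
21.98 [ 0.5058 -0.3438  0.09  ] [-1.905e+00 -2.496e+00  1.000e-03] F [-4.2  2.3 11.1] w 0.1 g 5.4 q [-0.64  0.28  1.88 -0.    0.99 -0.9 ]
[-0.9  2.  90. ]
```

{"method": "move_arm", "body": {"series": [0, 0, 0, 0.2, 0, 0, 0, 0, 0, 0, 0.1, 0, 0, 0, 0, 0, 0, 0, 0, 0, 0, 0, 0, 0, -3, 0, 0, 0, 0, 0, 0, -5, 0, 0, 0]}}

```text
time: 22.6
tool_pos: [0.5046, -0.3425, 0.1636]
tcp_rot: [-1.903, -2.492, 0.0]
wrist_force: [1.1, 0.1, 0.2]
width: -0.005
grip_force: 0.0
```

{"method": "move_arm", "body": {"series": [0, 0, 0, -5, 0, 0, 0, 0, 0, 0, -5, 0, 0, 0, 0, 0, 0, 0, 0, 0, 0]}}

```text
time: 22.98
tool_pos: [0.5089, -0.3456, 0.2715]
tcp_rot: [1.9, 2.489, 0.0]
wrist_force: [-0.2, 0.3, 0.6]
width: 0.0
grip_force: 0.0
```

```bash
python3 - <<'E'
from h import *
s=read_state(); st(); print(B(s['tool_pos'])); snap("g1")
plan([(W(0,-135,265),105.3),(W(0,-135,154),105.3)],0)
E
```

```text
22.98 [ 0.5089 -0.3456  0.2715] [1.9   2.489 0.   ] F [-0.2  0.3  0.6] w 0.0 g 0.0 q [-0.64  0.13  1.71 -0.    1.3  -0.9 ]
[  1.6  -0.6 271.5]
[0, -4.6, 0, 0, 0, 0, 0, 0, -4.5, 0, 0.1, 0, 0, 0, 0, -4.56, 0.02, -0.02, 0, 0, 0, 0, 0, 0, 3.7, 0, 0, 0, 0, 0, 0, 3.7, 0, 0, -0]
[0, 0, 0, 3.7, 0, 0, -0]
end [ 0.5429 -0.4757  0.154 ] 6 rows
```

{"method": "move_arm", "body": {"series": [0, -4.5, 0, 0, 0, 0, 0, 0, -4.5, 0, 0, 0, 0, 0, 0, -4.5, 0, 0, 0, 0, 0, 0, 0, 0, 3.7, 0, 0, 0, 0, 0, 0, 3.7, 0, 0, 0]}}

```text
time: 23.7
tool_pos: [0.5411, -0.4742, 0.1874]
tcp_rot: [-1.905, -2.493, -0.001]
wrist_force: [-0.2, 0.5, -0.2]
width: -0.0
grip_force: 0.0
```

{"method": "move_arm", "body": {"series": [0, 0, 0, 3.7, 0, 0, 0, 0, 2, 0, 0, 0, 0, 0, 0, 2, 0, 0, 0, 0, 0, 0, 2, 0, -0.5, 0, 0, 0, 0, 0, 0, 0, 0, 0, 0]}}

```text
time: 24.32
tool_pos: [0.5257, -0.4146, 0.1585]
tcp_rot: [-1.904, -2.496, -0.001]
wrist_force: [-0.1, 0.7, 0.1]
width: -0.001
grip_force: 0.0
```

```bash
python3 - <<'E'
from h import *
s=read_state(); st(); print(B(s['tool_pos']))
plan([(W(0,-66,162),105.3),(W(0,-39,160),105.3),(W(0,-17,145.7),105.3),(W(0,3,130),105.3),(W(0,13,110),105.3)],0,maxs=4)
E
```

```text
24.32 [ 0.5257 -0.4146  0.1585] [-1.904e+00 -2.496e+00 -1.000e-03] F [-0.1  0.7  0.1] w -0.0 g 0.0 q [-0.71  0.31  1.7   0.    1.14 -0.97]
[ -0.4 -71.5 158.5]
[0, 0.56, 0.04, -0.35, -0.1, -0.1, 0, 0, 2.7, 0, 0.2, 0, 0, 0, 0, 2.19, 0, 1.43, 0, 0, 0, 0, 2, 0, 1.57, 0, 0, 0, 0, 1, 0, 2, 0, 0, 0]
end [ 0.5038 -0.333   0.11  ] 5 rows
```

{"method": "move_arm", "body": {"series": [0, 0.6, 0, -0.4, 0, 0, 0, 0, 1.4, 0, 0.1, 0, 0, 0, 0, 1.3, 0, 0.1, 0, 0, 0, 0, 2.2, 0, 1.4, 0, 0, 0, 0, 0, 0, 0, 0, 0, 0]}}

```text
time: 24.95
tool_pos: [0.5109, -0.361, 0.1461]
tcp_rot: [-1.903, -2.495, -0.001]
wrist_force: [0.7, -0.9, 0.6]
width: 0.005
grip_force: 0.0
```

{"method": "move_arm", "body": {"series": [0, 2, 0, 1.6, 0, 0, 0, 0, 0.7, 0, 1.2, 0, 0, 0, 0, 0.3, 0, 0.6, 0, 0, 0, 0, 0, 0, 0, 0, 0, 0]}}

```text
time: 25.45
tool_pos: [0.5036, -0.3343, 0.1126]
tcp_rot: [-1.906, -2.495, -0.0]
wrist_force: [-0.7, -0.5, 0.6]
width: 0.001
grip_force: 0.0
```

```bash
python3 - <<'E'
from h import *
s=read_state(); st(); print(B(s['tool_pos']))
E
```

```text
25.45 [ 0.5036 -0.3343  0.1126] [-1.906 -2.495 -0.   ] F [-0.7 -0.5  0.6] w 0.1 g 0.0 q [-0.63  0.24  1.88  0.    1.02 -0.89]
[ -0.5  11.8 112.6]
```

Now I press it down in small steps.

{"method": "move_arm", "body": {"series": [0, 0, 0, 0.4, 0, 0, 0, 0, 0, 0, 0.2, 0, 0, 0, 0, 0, 0, 0, 0, 0, 0]}}

```text
time: 25.82
tool_pos: [0.5041, -0.3348, 0.1071]
tcp_rot: [-1.907, -2.497, 0.0]
wrist_force: [-0.1, 0.1, 0.4]
width: -0.003
grip_force: 0.0
```

{"method": "move_arm", "body": {"series": [0, 0, 0, 0.2, 0, 0, 0, 0, 0, 0, 0.1, 0, 0, 0, 0, 0, 0, 0, 0, 0, 0]}}

```text
time: 26.2
tool_pos: [0.5042, -0.3348, 0.1067]
tcp_rot: [1.906, 2.496, -0.0]
wrist_force: [-5.5, 3.5, 12.3]
width: 0.002
grip_force: 6.3
```

{"method": "move_arm", "body": {"series": [0, 0, 0, 0.2, 0, 0, 0, 0, 0, 0, 0, 0, 0, 0]}}

```text
time: 26.45
tool_pos: [0.5043, -0.3348, 0.1065]
tcp_rot: [1.906, 2.496, -0.0]
wrist_force: [-8.5, 6.2, 22.0]
width: -0.003
grip_force: 10.8
```

{"method": "move_arm", "body": {"series": [0, 0, 0, 0.15, 0, 0, 0, 0, 0, 0, 0, 0, 0, 0, 0, 0, 0, -0.6, 0, 0, 0, 0, 0, 0, -3, 0, 0, 0, 0, 0, 0, -5, 0, 0, 0]}}

```text
time: 27.08
tool_pos: [0.5024, -0.3336, 0.1849]
tcp_rot: [-1.904, -2.492, 0.001]
wrist_force: [0.3, -0.7, 0.1]
width: -0.001
grip_force: 0.0
```

{"method": "move_arm", "body": {"series": [0, 0, 0, -5, 0, 0, 0, 0, 0, 0, -4, 0, 0, 0, 0, 3, 0, 0, 0, 0, 0, 0, 5, 0, 0, 0, 0, 0, 0, 0, 0, 0, 0, 0, 0]}}

```text
time: 27.7
tool_pos: [0.4821, -0.2552, 0.2765]
tcp_rot: [-1.903, -2.498, -0.0]
wrist_force: [0.3, -0.4, 0.6]
width: 0.002
grip_force: 0.0
```

```bash
python3 - <<'E'
from h import *
st(); c=snap("h1")
z=cv2.imread("pics/h1.png")
s=cv2.resize(read_camera("side")[130:250,300:460,::-1],(400,300),interpolation=cv2.INTER_CUBIC); t=cv2.resize(read_camera("top")[150:300,280:480,::-1],(400,300),interpolation=cv2.INTER_CUBIC)
cv2.imwrite("pics/m6.png",np.hstack([z[0:480,120:520],np.vstack([s,t])[:480] if 0 else cv2.resize(np.vstack([s,t]),(320,480))]))
E
```

```text
27.7 [ 0.4821 -0.2552  0.2765] [-1.903 -2.498 -0.   ] F [ 0.3 -0.4  0.6] w 0.2 g 0.0 q [-0.53 -0.    1.83  0.    1.31 -0.8 ]
```

View pics/m6.png

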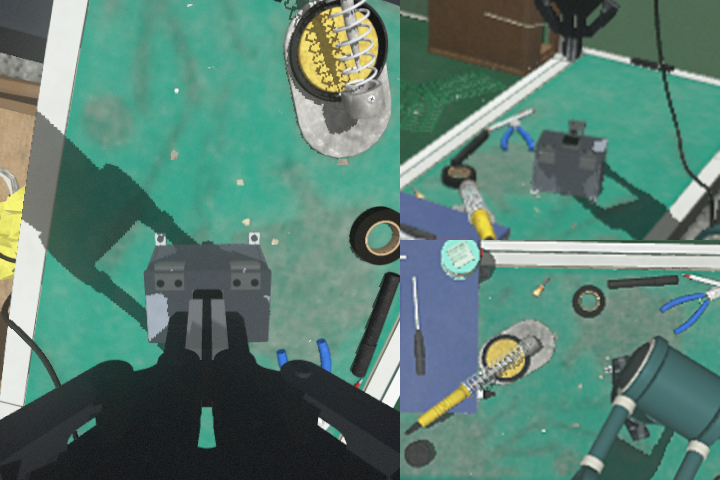

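The lid is shut flat, with its rear edge at (150..268, 245). The clamp's pad lies level over it at (207,293), and the tape, cutters and stand have not moved. I am handing the job in.

```bash
python3 -c "
from workcell import *
print(finish_job())"
```

```text
the job is handed in; nothing more can be done
None
```

The block stands upright on the box floor between the rails, the lid is shut, and the clamp's foot is down on the lid; handed in at about 28 s, with the tape and cutters seen in place but the jar and flux bottle not checked at the end.

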